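# Shake the dust filter down and hold its bin gate open

### The job

The bench dust filter wants emptying: first give the crank on top of its filter drum at least one full turn, either way, to shake the dust down into the bin. Then squeeze open the two catches on the cabinet's top, the inner one (nearest the gate's hinge) first and the outer one second, and pull the gate out past its spring check until it stands square to the cabinet's front. The gate springs back, so finish the job still holding it wide open with the gripper, and leave everything else on the bench where it is.

Things in the scene. Friction and masses are not known exactly. Their poses are not given: they have to be found in the camera images.
- filter_unit: Fixed bench dust filter: grey steel cabinet, x -105 to 215, y -135 to 135, flat top 140 above the bench; on it a bare-metal filter drum 182 across centred at x 110, y 0, lid at 215. A motor sticks out behind to x 283, a hose spigot to y -185. Origin on the bench; x runs from gate side to back, y to the hinge side, z up. All sizes here in mm. The gate closes the -x face.
- crank_turn (a joint): How far the crank has turned since the start, rad: 0 at the start, growing anticlockwise seen from above; it turns without end either way, with a steady drag of about 0.12 N m (2.2 N at the knob), and stays where it is left.
- crank_axis (a point): Point on the crank's upright axis, at mid-height of its knob, above the middle of the filter drum.
- crank_knob_mid (a point): Middle of the crank's black upright knob: 22 in diameter, 48 tall, top 22 above this point and foot 26 below it, where the crank arm begins; 55 out from the crank's axis, about 273 above the bench. The knob spins freely on its pin, so a gripper may hold it without turning.
- inner_catch: Sliding part of the inner catch, the one nearer the gate's hinge (+y in the filter's frame): a flat bolt with an upright thumb tab (22 along x, 8 thick along y, its top 182 above the bench, flat bolt top at 152). Its origin is the filter's own origin shifted by the slide; go by inner_squeeze.
- inner_rest: Fixed finger rest of the inner catch: an upright plate 22 x 8, its top 183 above the bench, on the hinge side (+y) of the thumb tab; origin at its foot, 145 above the bench.
- inner_squeeze (a point): Fixed point, 170 above the bench: centre of the inner catch's tab and rest once squeezed together (then 20 over their outer faces, along the filter's y). Before that, the tab's outer face is 28 from it towards the filter's -y, the rest's 10 towards +y. Fingers close along the filter's y, one outside each; free beside them down to 152, and 55 clear to the drum behind.
- inner_slide (a joint): Travel of the inner catch's tab towards its rest, m: 0 shut, 0.018 fully squeezed; the bolt is out of the gate's keeper from 0.0125. Sliding takes about 5 N and it stays where it is left.
- outer_catch: Sliding part of the outer catch, the one nearer the gate's free edge, 96 from the inner one: same make and sizes as the inner catch.
- outer_rest: Fixed finger rest of the outer catch, like that of the inner one.
- outer_squeeze (a point): As inner_squeeze, for the outer catch.
- outer_slide (a joint): As inner_slide, for the outer catch.
- gate: The gate: bare steel panel 220 wide, 122 high (20 to 142 above the bench), 14 thick, on an upright hinge, held shut by either catch; origin on the hinge axis at bench height; the shut panel runs along -y of the gate's frame (the filter's, shut), its outer face on x = 0.
- gate_swing (a joint): Opening angle of the gate, rad: 0 shut, grows as it swings out (clockwise from above), pi/2 square to the front, stop at 1.75. A spring closes it (0.12 N m shut, 0.35 N m square); let go, it swings back to its check. A sprung ball check resists between about 0.2 and 0.5 with up to 0.6 N m more, then pushes it on outwards up to about 0.8.
- gate_pull (a point): Grip point on the gate's pull: an upright round post 16 in diameter, 38 in front of the gate's outer face and 186 from the hinge along it, near its free edge; the post's top is 180 above the bench, this point 165, and its bracket leaves 70 of post free below the top. The round post may turn in the fingers.
- gate_hinge (a point): Fixed point on the gate's upright hinge axis, 142 above the bench.
- disc_stack: Bystander: flat stack of pale sanding discs, 124 across, 11 high, on the bench in front of the filter; the gate passes over it.
- sanding_block: Bystander: cork sanding block 60 x 35 x 28 on the back corner of the filter's top, beside the drum, hinge side.
- glue_bottle: Bystander: white bottle 60 across, 170 high.
- cordless_drill: Bystander: cordless drill lying on its side, about 240 x 190 x 60.
- hammer: Bystander: hammer.
- disc_box: Bystander: open cardboard box 130 x 130 x 60 with its lid standing up to 160.

How it is judged:
By the outcome, as a careful person would: the job done as asked, in the order asked, and still so for the second after the job is handed in, while the arm keeps its last pose, push and grip.
It also fails if it takes over 69 s, if anything falls off the work surface, if the arm or the gripper's body presses on something with over 40 N, if the wrist force passes 120 N, or if a joint passes its speed limit or range.

### The arm

A 6-joint arm with a two-finger parallel gripper is mounted at the origin on the work surface. World frame = base frame: x ahead of the robot, y to its left, z up, the work surface at z = 0. Lengths are in m, angles in rad, forces in N, time in s.
With the tool pointing down it reaches from about 0.35 to 0.85 m from the base axis. Payload 8.1 kg.
Tool frame: the origin (TCP) lies midway between the tips of the shut fingers; the grasp point (between the pads) lies 19 mm behind it; z points along the fingers, y is the direction in which the jaws open and shut (so a half turn about z gives the same grasp; the last joint's range is limited). The gripper opens to 85 mm and grips with 20 to 120 N. Pads are 22 mm wide; open, the fingers measure 114 mm over their backs; the gripper's body (76 mm by 85 mm) begins 54 mm behind the grasp point. The pads swing forward as they close: fully open they stand 13 mm farther back than shut.
Start: joints at [-0.085, 0.13, 1.488, -0, 1.523, -0.085], TCP at [0.6, 0, 0.231] pointing down, gripper open.
Joint ranges: [-2.96, 2.96], [-0.89, 2.26], [0.02, 2.5], [-1.34, 4.48], [0, 2.73], [-2.66, 2.66]. Speed limits (rad/s): [2.39, 2.39, 2.79, 3.14, 3.14, 3.14].

### API

Orientations are given as a rotation vector (axis times angle).
In Python, from station import manip gives the robot as it stands.
- The arm moves only by the tool step_arm, never from a script. Its argument "moves" is a list that holds one entry, the list of rows, each a list of 7 numbers: the shift along the tool's x, y, z in cm, then the turn, a rotation vector about the tool's x, y, z in rad, then the finger opening in cm, from 0 to 8.54. A call has 1 to 5 rows; each row shifts and turns the commanded pose from where the row before left it, along the tool's axes as they then stand; what a row does not reach is not made up. A row lasts 1/10 s, in which the tool goes at most 50 mm and 8.59 degrees, less where a joint would pass 70% of its speed; a pose out of reach is approached as far as the arm can. A call with a gripper value outside its range is refused whole. The fingers move at their own pace and stop on an object; "newtons" is the grip in N (left out, the last holds). Time passes only in rows, so rows that do not move let the fingers close. It gives the time, the measured TCP pose, the force and the opening at its end, in the units of the state.
- manip.sense(): the state, without advancing time (a new reading comes with each control period).
- manip.read_camera(name): name is "scene" or "side" or "wrist"; returns a dict with "img" (420x560x3 uint8, red, green, blue), "K" (3x3 intrinsics, pixels), "cam_to_world" (4x4, takes a point from camera to world coordinates); the wrist camera has in their place "tool_from_camera" (4x4, takes a point from camera to tool coordinates, whose origin is the TCP and whose axes are the flange's). Camera axes: x right, y down, z forward; pixel columns grow to the right and rows downward; lengths in m; the calibration is good to about 2 mm. A picture is of the moment at which its call begins: read the wrist's pose just before it. There is no depth.
- manip.finish_job(): hands the job in, once; it reports no verdict.
Trained networks look in the newest picture that a camera, given by its name, has taken for a name from the list of things; names that differ only in an ending like _2 or _b are one class to them, and where a whole thing is asked for, a point or a joint stands for the part that bears it (a point fixed in the world has none). Each returns a list of dicts, best first, with "p" (0 to 1); they miss things now and then, are a little off and sometimes report something else, mostly with a low value. They report only what shows in the picture. A call takes as long as a camera call.
- manip.cut_out(name, camera): "mask" (420x560 bool, what is visible of it) and "at" ([row, column] in pixels, amid what is visible of it).
The state is a dict: "time": time; "q": joint angles; "joint_vel": joint speeds; "joint_torque": joint torques, N m; "tool_pos": TCP position; "ee_rot": TCP orientation; "wrist_force": force on the tool from outside, world axes, zero at the start; "wrist_torque": the same for the moment, N m; "finger_gap": finger opening in m.
Only numpy, scipy, OpenCV 4.12 (cv2) and the standard library are available. Lean on these libraries where they do the work, as an engineer would, in place of code of your own. Each camera call takes 0.05 s, during which the arm holds its last target.

## Working session

There is one attempt and no reset: what is moved stays moved. The work goes in short steps, Python scripts to look and compute and a tool call to move; the robot and the scene stay as the last step left them, time stands still between calls to the robot, and variables do not carry over. Pictures are saved under pics/ and viewed, and the job is handed in when it is done.

Besides the shell and the picture viewer there is one more tool, called after ">>>" in YAML: its name, and indented under it one key for each argument. step_arm: Moves the arm, as the interface text tells. Its arguments: {"type":"object","properties":{"moves":{"type":"array"},"newtons":{"type":"number"}},"required":["moves"]}

```bash
mkdir -p pics; ls
python3 - <<'E'
from station import manip
import cv2
s=manip.sense(); print(s)
for n in ["scene","side","wrist"]:
    r=manip.read_camera(n); cv2.imwrite(f"pics/{n}0.png",r["img"][:,:,::-1]); print(n,r["K"],r.get("cam_to_world",r.get("tool_from_camera")))
E
```

```text
pics
{'time': 0.0, 'q': array([-8.54210024e-02,  1.31185765e-01,  1.48929777e+00, -2.99194209e-05,
        1.52299697e+00, -8.53997243e-02]), 'joint_vel': array([ 0.00043017, -0.00022458,  0.00028355, -0.0008222 , -0.00077227,
        0.0011536 ]), 'joint_torque': array([-1.90700346e-03, -5.69404185e+01, -5.00557995e+01, -2.19391650e-04,
        1.44415747e-02,  7.24149572e-05]), 'tool_pos': array([5.99440399e-01, 4.67171607e-05, 2.30219587e-01]), 'ee_rot': array([-2.22045565e+00, -2.22041164e+00,  1.94537353e-03]), 'wrist_force': array([-0.42828551,  0.15496821, -0.33831367]), 'wrist_torque': array([-0.01325464,  0.03659018,  0.02460401]), 'finger_gap': 0.08532510382896433}
scene [[429.47811396   0.         284.04550597]
 [  0.         429.47811396 205.74213332]
 [  0.           0.           1.        ]] [[-0.46577645  0.83847306 -0.28286963  0.95727171]
 [ 0.88487665  0.43888556 -0.15611784  0.16512209]
 [-0.0067532  -0.32302074 -0.94636779  1.44481461]
 [ 0.          0.          0.          1.        ]]
side [[430.28115155   0.         290.89594704]
 [  0.         430.28115155 216.81219999]
 [  0.           0.           1.        ]] [[ 0.97285571  0.2203872  -0.07057793  0.69264845]
 [ 0.23137467 -0.92083659  0.3138881  -0.55592241]
 [ 0.00418618 -0.32169778 -0.94683315  1.79535582]
 [ 0.          0.          0.          1.        ]]
wrist [[349.6679683    0.         276.9556724 ]
 [  0.         349.6679683  214.27445948]
 [  0.           0.           1.        ]] [[-1.10718392e-03 -9.56445379e-01 -2.91909251e-01  7.48152874e-02]
 [ 9.99999047e-01 -8.18125058e-04 -1.11230093e-03  7.37685690e-04]
 [ 8.25036810e-04 -2.91910205e-01  9.56445373e-01 -1.43174205e-01]
 [ 0.00000000e+00  0.00000000e+00  0.00000000e+00  1.00000000e+00]]
```

View pics/scene0.png

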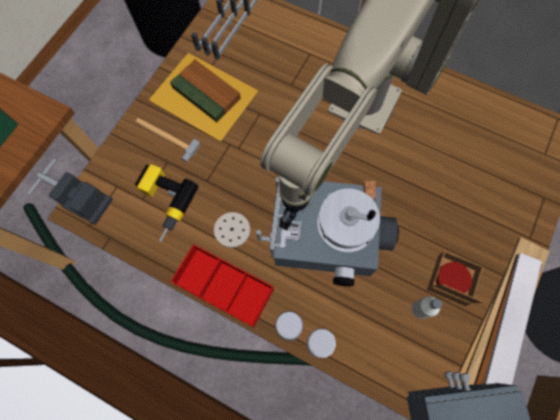

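View pics/side0.png

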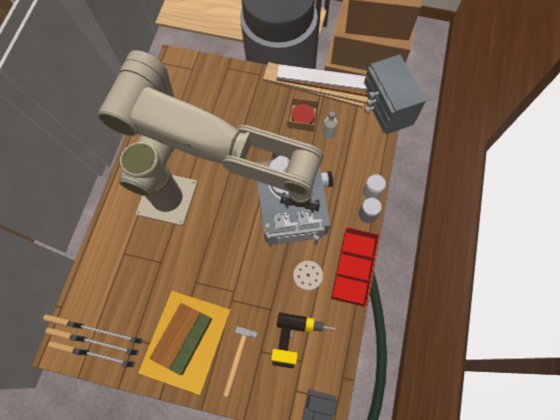

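View pics/wrist0.png

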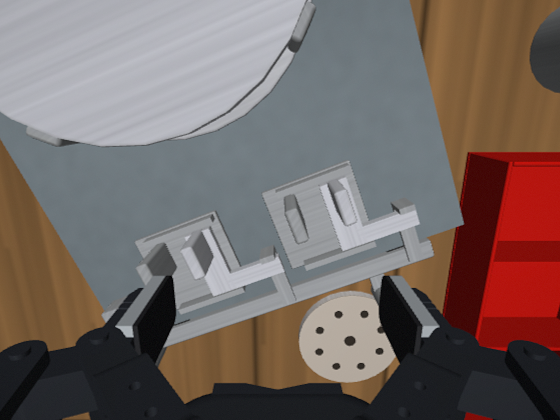

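```bash
cat > h.py <<'E'
import numpy as np, cv2
from station import manip
from scipy.spatial.transform import Rotation as R
def wpose():
    s=manip.sense(); T=np.eye(4); T[:3,:3]=R.from_rotvec(s["ee_rot"]).as_matrix(); T[:3,3]=s["tool_pos"]; return T
def cam(n,save=None):
    W=wpose(); r=manip.read_camera(n)
    T=W@r["tool_from_camera"] if n=="wrist" else r["cam_to_world"]
    if save: cv2.imwrite(f"pics/{save}.png",r["img"][:,:,::-1])
    return r["img"],r["K"],T
def atz(K,T,uv,z):
    d=T[:3,:3]@np.linalg.solve(K,[uv[0],uv[1],1.]); o=T[:3,3]; return o+d*(z-o[2])/d[2]
def proj(K,T,P):
    p=np.linalg.inv(T)@np.append(P,1); p=K@p[:3]; return p[:2]/p[2]
def crop(img,x0,x1,y0,y1,f,name):
    cv2.imwrite(f"pics/{name}.png",cv2.resize(img[y0:y1,x0:x1,::-1],None,fx=f,fy=f,interpolation=cv2.INTER_CUBIC))
E
python3 - <<'E'
from h import *
i,K,T=cam("wrist")
for p,z in [((463,223),.14),((105,310),.14)]: print(p,atz(K,T,p,z))
crop(i,90,480,140,400,2,"w0z")
for c in ["wrist","scene","side"]:
  if c!="wrist": i,K,T=cam(c)
  for n in ["inner_catch","inner_rest","outer_catch","outer_rest","gate","crank_knob_mid","gate_pull","crank_turn","disc_stack","sanding_block","glue_bottle","disc_box"]:
    for d in manip.cut_out(n,c)[:2]: print(c,n,d["p"],d["at"],d["mask"].sum())
  if c=="scene": crop(i,220,440,150,310,3.5,"s0z")
  if c=="side": crop(i,220,360,130,290,3.7,"d0z")
E
```

```text
(463, 223) [ 0.73068891 -0.00287174  0.14      ]
(105, 310) [ 0.46858291 -0.07273235  0.14      ]
wrist inner_catch 0.67 [270.8, 215.7] 3196
wrist inner_catch 0.45 [220.6, 349.7] 3042
wrist inner_rest 0.64 [263.7, 153.5] 1025
wrist outer_catch 0.98 [219.6, 350.7] 2924
wrist outer_rest 0.95 [219.7, 296.8] 645
wrist outer_rest 0.25 [264.4, 154.3] 932
wrist gate 0.6 [281.7, 309.2] 6272
wrist crank_knob_mid 0.54 [269.3, 218.2] 3117
wrist gate_pull 0.75 [284.3, 310.2] 6857
wrist disc_stack 0.72 [338.5, 347.5] 6559
scene outer_rest 0.5 [220.5, 296.4] 30
scene gate 0.63 [231.0, 276.0] 380
scene crank_knob_mid 0.57 [214.5, 362.2] 209
scene gate_pull 0.63 [222.3, 272.5] 499
scene crank_turn 0.63 [212.5, 364.7] 207
scene disc_stack 0.66 [222.5, 296.6] 32
scene disc_stack 0.55 [227.1, 230.6] 1004
scene sanding_block 0.67 [188.5, 371.7] 182
scene sanding_block 0.48 [139.6, 170.6] 525
scene glue_bottle 0.78 [305.5, 426.9] 508
scene glue_bottle 0.45 [213.8, 351.0] 461
scene disc_box 0.61 [278.0, 456.2] 1955
side inner_catch 0.67 [222.5, 287.7] 83
side inner_catch 0.67 [232.5, 297.5] 752
side inner_rest 0.51 [330.3, 290.8] 1319
side outer_catch 0.5 [236.5, 294.4] 701
side gate 0.82 [235.0, 296.9] 677
side gate 0.62 [212.7, 288.2] 3290
side gate_pull 0.6 [236.2, 298.3] 722
side disc_stack 0.82 [274.5, 307.4] 682
side disc_stack 0.47 [126.0, 327.6] 319
side sanding_block 0.71 [214.8, 287.5] 3495
side glue_bottle 0.6 [124.4, 326.9] 291
side disc_box 0.73 [113.4, 302.3] 809
```

View pics/w0z.png

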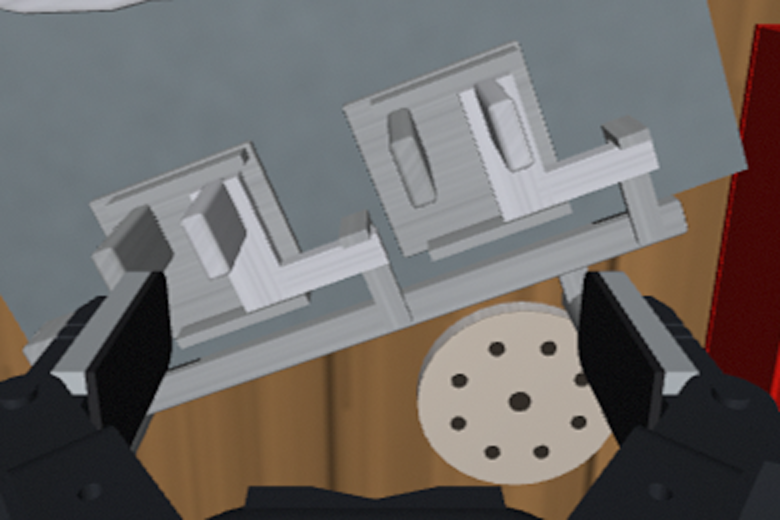

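View pics/s0z.png

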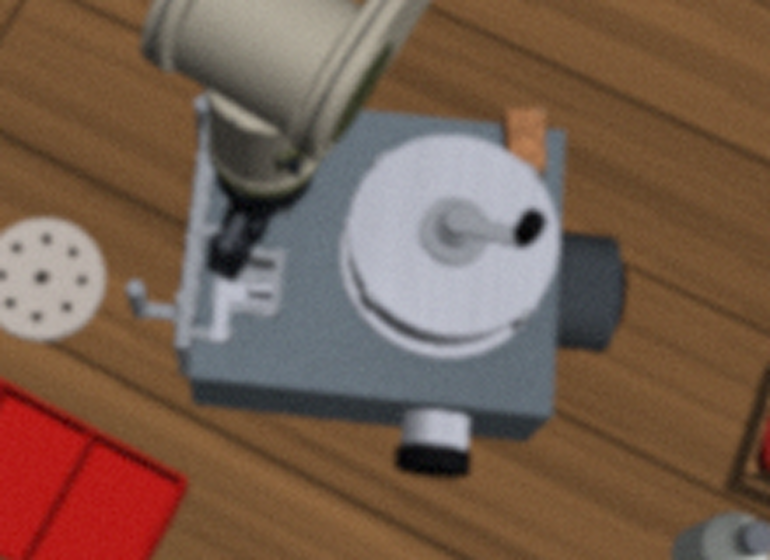

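View pics/d0z.png

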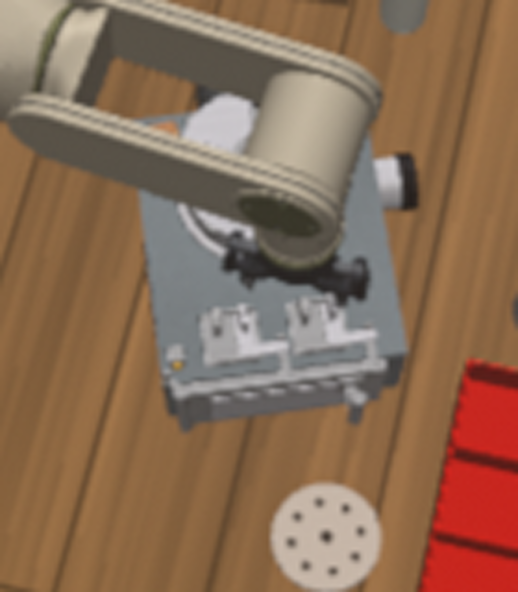

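Run:
```python
from h import *
i,K,T=cam("scene")
k=atz(K,T,(220+528/3.5,150+228/3.5),.273); a=atz(K,T,(220+458/3.5,150+224/3.5),.255)
print(k,a,k-a)
for p,z in [((220+565/3.5,150+130/3.5),.14),((220+550/3.5,150+415/3.5),.14),((220+195/3.5,150+378/3.5),.14),((220+137/3.5,150+288/3.5),.18)]: print(atz(K,T,p,z))
i,K,T=cam("wrist")
c1=np.array([.7307,-.0029]);c2=np.array([.4686,-.0727])
y=(c2-c1)/np.linalg.norm(c2-c1); x=np.array([y[1],-y[0]]); o=(c1+c2)/2+.105*x; print(o,x,y,np.arctan2(x[1],x[0]))
print("drum",o+.11*x)
for n,p,z in [("orest tl",(90+387/2,140+112/2),.183),("orest tr",(90+412/2,140+108/2),.183),("otab tl",(90+476/2,140+80/2),.182),("otab b",(90+530/2,140+165/2),.182),("bolt corner inner",(90+505/2,140+222/2),.152)]:
  w=atz(K,T,p,z)[:2]-o; print(n,w@x,w@y)
```

```text
[0.51708768 0.20482649 0.273     ] [0.53405443 0.15261606 0.255     ] [-0.01696675  0.05221044  0.018     ]
[0.36376877 0.20077602 0.14      ]
[0.61480653 0.29611811 0.14      ]
[0.7298014  0.00640534 0.14      ]
[ 0.69009772 -0.07096648  0.18      ]
[0.57262916 0.06366366] [-0.25734138  0.96632056] [-0.96632056 -0.25734138] 1.8310662322695488
drum [0.5443216  0.16995892]
orest tl -0.0434053682232956 -0.021148431902717715
orest tr -0.04410075749963185 -0.028234943588637224
otab tl -0.04116950031922485 -0.04745131381276588
otab b -0.06964176941687251 -0.05713550903635137
bolt corner inner -0.09910455590327746 -0.049028770403489644
```

>>> step_arm:
  moves:
    - [[3, -0.6, -3.5, 0, 0, 0, 8.5], [3, -0.6, -3.5, 0, 0, 0, 8.5], [3, -0.6, -3.5, 0, 0, 0, 8.5], [3, -0.6, -3.5, 0, 0, 0, 8.5], [3, -0.6, -3.5, 0, 0, 0, 8.5]]

```text
time: 2.7
tool_pos: [0.5695, 0.1511, 0.4079]
ee_rot: [2.221, 2.221, 0.001]
wrist_force: [0.3, -0.5, 0.4]
finger_gap: 0.0848
```

>>> step_arm:
  moves:
    - [[3, -0.6, -3.5, 0, 0, 0, 8.5], [2, -0.6, -3.5, 0, 0, 0, 8.5], [0, 0, 0, 0, 0, 0, 8.5], [0, 0, 0, 0, 0, 0, 8.5]]

```text
time: 3.1
tool_pos: [0.5582, 0.2006, 0.4774]
ee_rot: [2.219, 2.222, 0.003]
wrist_force: [-0.1, -0.5, -0.7]
finger_gap: 0.085
```

Run:
```python
from h import *
print(wpose()); i,K,T=cam("wrist","w1"); np.savez("w1.npz",i=i,K=K,T=T)
i,K,T=cam("scene","s1");crop(i,220,440,150,310,3.5,"s1z")
i,K,T=cam("side","d1");crop(i,220,360,130,290,3.7,"d1z")
```

```text
[[-1.26775364e-03  9.99996232e-01  2.43483369e-03  5.58209065e-01]
 [ 9.99999075e-01  1.26654873e-03  4.96339972e-04  2.00646787e-01]
 [ 4.93254266e-04  2.43546067e-03 -9.99996913e-01  4.77401582e-01]
 [ 0.00000000e+00  0.00000000e+00  0.00000000e+00  1.00000000e+00]]
```

View pics/w1.png

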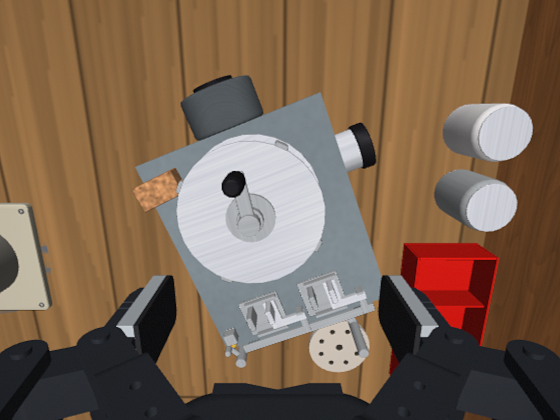

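View pics/d1z.png

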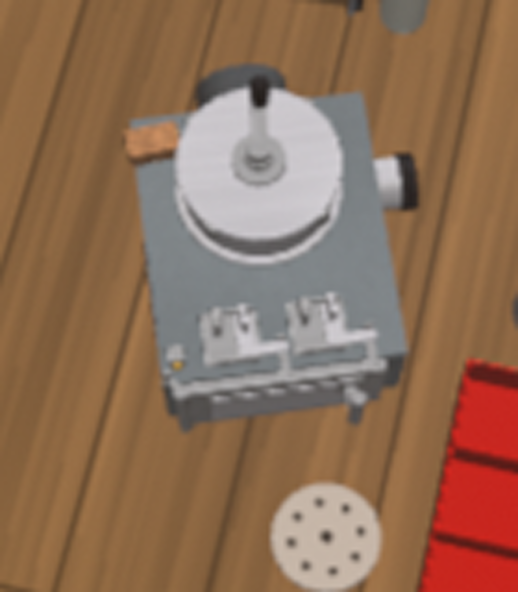

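Run:
```python
from h import *
d=np.load("w1.npz"); i=d["i"]
crop(i,215,395,255,375,4.4,"w1a"); crop(i,120,340,70,290,2.7,"w1b")
```

```text
(no output)
```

View pics/w1a.png

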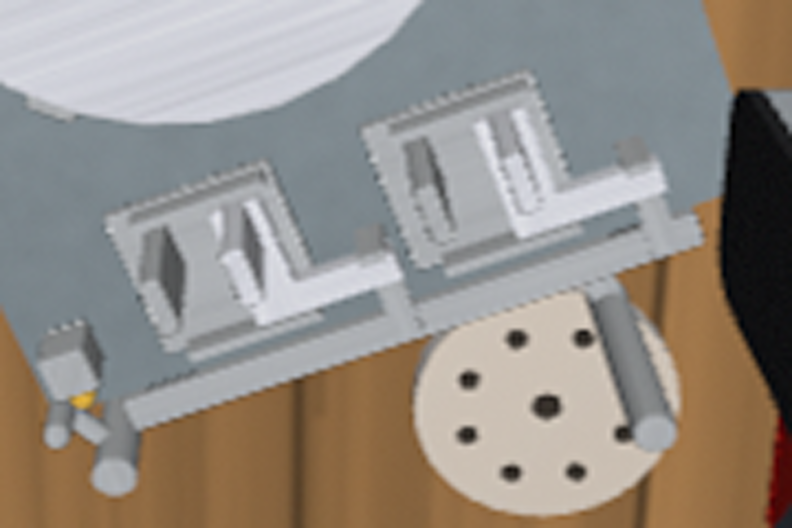

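View pics/w1b.png

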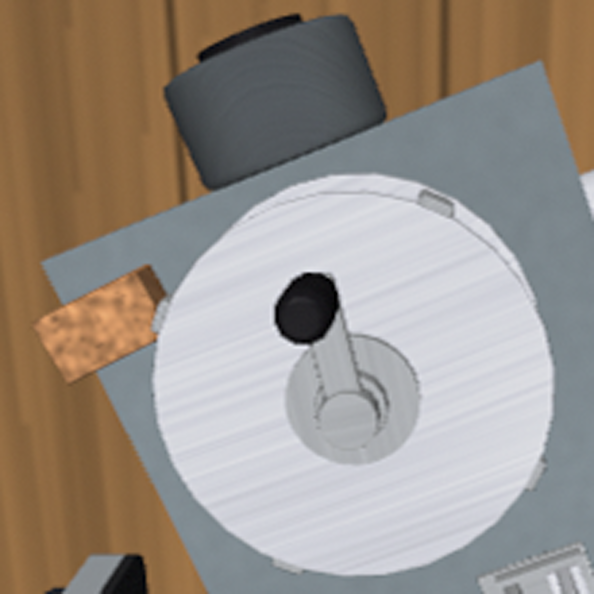

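Run:
```python
from h import *
from scipy.optimize import least_squares
d=np.load("w1.npz"); K,T=d["K"],d["T"]
A=lambda p:(215+p[0]/4.4,255+p[1]/4.4); B=lambda p:(120+p[0]/2.7,70+p[1]/2.7)
pts=[((215,135),B((43,262))),((215,-135),B((542,60))),((-105,-135),A((720,198)))]
W=np.array([atz(K,T,p,.14)[:2] for _,p in pts]); L=np.array([q for q,_ in pts])/1000
def f(v):
    c,s=np.cos(v[2]),np.sin(v[2]); return (L@np.array([[c,s],[-s,c]])+v[:2]-W).ravel()
r=least_squares(f,[.57,.06,1.9]); v=r.x; print(v,f(v))
x=np.array([np.cos(v[2]),np.sin(v[2])]);y=np.array([-x[1],x[0]])
g=lambda n,p,z:print(n,(lambda w:(w.round(4),((w-v[:2])@x).round(4),((w-v[:2])@y).round(4)))(atz(K,T,p,z)[:2]))
# lid circle: extremes
print("drum expect",v[:2]+.11*x)
for p in [(152,380),(554,380),(355,578),(340,175)]: g("lid",B(p),.215)
g("left edge",A((0,312)),.14)
g("knob top",B((302,315)),.295); g("hub top",B((348,422)),.262)
g("pull top",A((656,432)),.18)
g("gate L",A((137,428)),.142); g("gate R",A((703,238)),.142)
g("hinge post",A((115,478)),.142)
g("irest",A((155,245)),.183); g("orest",A((420,163)),.183)
g("itab",A((225,225)),.182); g("otab",A((497,135)),.182)
```

```text
[0.55972695 0.04336495 1.91029139] [-0.00395543  0.00400223 -0.00072934 -0.00363631  0.00468477 -0.00036592]
drum expect [0.52309573 0.14708647]
lid (array([0.4375, 0.1563]), np.float64(0.1472), np.float64(0.0776))
lid (array([0.6175, 0.1563]), np.float64(0.0872), np.float64(-0.0921))
lid (array([0.5263, 0.0576]), np.float64(0.0246), np.float64(0.0268))
lid (array([0.524, 0.246]), np.float64(0.203), np.float64(-0.0338))
left edge (array([ 0.4608, -0.0567]), np.float64(-0.0614), np.float64(0.1266))
knob top (array([0.5162, 0.2036]), np.float64(0.1656), np.float64(-0.0123))
hub top (array([0.5287, 0.1525]), np.float64(0.1133), np.float64(-0.0071))
pull top (array([ 0.6899, -0.0766]), np.float64(-0.1565), np.float64(-0.0828))
gate L (array([ 0.5092, -0.105 ]), np.float64(-0.1231), np.float64(0.097))
gate R (array([ 0.712 , -0.0252]), np.float64(-0.1153), np.float64(-0.1207))
hinge post (array([ 0.5004, -0.1272]), np.float64(-0.1411), np.float64(0.1127))
irest (array([ 0.5211, -0.0018]), np.float64(-0.0298), np.float64(0.0515))
orest (array([0.6063, 0.0279]), np.float64(-0.03), np.float64(-0.0387))
itab (array([0.5438, 0.0049]), np.float64(-0.031), np.float64(0.0278))
otab (array([0.6306, 0.0373]), np.float64(-0.0293), np.float64(-0.0648))
```

```bash
cat > fit.py <<'E'
from h import *
from scipy.optimize import least_squares
d=np.load("w1.npz"); K,T=d["K"],d["T"]
A=lambda p:(215+p[0]/4.4,255+p[1]/4.4); B=lambda p:(120+p[0]/2.7,70+p[1]/2.7)
pts=[((215,135),B((43,262)),.14),((215,-135),B((542,60)),.14),((-105,-135),A((757,188)),.14)]
W=[atz(K,T,p,z)[:2] for _,p,z in pts]; L=[q for q,_,_ in pts]
W.append([.528,.153]); L.append((110,0))
W=np.array(W);L=np.array(L)/1000
def f(v):
    c,s=np.cos(v[2]),np.sin(v[2]); return (L@np.array([[c,s],[-s,c]])+v[:2]-W).ravel()
r=least_squares(f,[.57,.06,1.9]); v=r.x
x=np.array([np.cos(v[2]),np.sin(v[2])]);y=np.array([-x[1],x[0]])
g=lambda n,p,z:print(n,(lambda w:(w.round(4),((w-v[:2])@x).round(4),((w-v[:2])@y).round(4)))(atz(K,T,p,z)[:2]))
E
python3 - <<'E'
from fit import *
print(v,f(v))
print("drum expect",v[:2]+.11*x)
for p in [(152,380),(554,380),(355,578),(340,175)]: g("lid",B(p),.215)
g("left edge",A((0,312)),.14)
g("knob top",B((302,315)),.295); g("hub top",B((348,422)),.262)
g("pull top",A((656,432)),.18)
g("gate L",A((137,428)),.142); g("gate R",A((703,238)),.142)
g("irest",A((155,245)),.183); g("orest",A((420,163)),.183)
g("itab",A((225,225)),.182); g("otab",A((497,135)),.182)
E
```

```text
[0.56667808 0.04596299 1.93270108] [-0.00048968  0.00210392  0.00065774  0.00014759  0.00010004  0.00191084
 -0.0002681  -0.00416236]
drum expect [0.5277319  0.14883764]
lid (array([0.4375, 0.1563]), np.float64(0.1489), np.float64(0.0817))
lid (array([0.6175, 0.1563]), np.float64(0.0852), np.float64(-0.0866))
lid (array([0.5263, 0.0576]), np.float64(0.0252), np.float64(0.0336))
lid (array([0.524, 0.246]), np.float64(0.2022), np.float64(-0.0309))
left edge (array([ 0.4608, -0.0567]), np.float64(-0.0585), np.float64(0.1354))
knob top (array([0.5162, 0.2036]), np.float64(0.1653), np.float64(-0.0086))
hub top (array([0.5287, 0.1525]), np.float64(0.1131), np.float64(-0.0022))
pull top (array([ 0.6899, -0.0766]), np.float64(-0.1583), np.float64(-0.0719))
gate L (array([ 0.5092, -0.105 ]), np.float64(-0.1208), np.float64(0.1072))
gate R (array([ 0.712 , -0.0252]), np.float64(-0.118), np.float64(-0.1107))
irest (array([ 0.5211, -0.0018]), np.float64(-0.0286), np.float64(0.0596))
orest (array([0.6063, 0.0279]), np.float64(-0.0309), np.float64(-0.0306))
itab (array([0.5438, 0.0049]), np.float64(-0.0303), np.float64(0.0359))
otab (array([0.6306, 0.0373]), np.float64(-0.0307), np.float64(-0.0567))
```

>>> step_arm:
  moves:
    - [[0, -0.8, 4, 0, 0, 0, 8.5], [0, -0.8, 4, 0, 0, 0, 8.5], [0.1, -0.8, 4, 0, 0, 0, 8.5], [0.1, -0.9, 4, 0, 0, 0, 7], [0.1, -0.9, 4, 0, 0, 0, 6]]

```text
time: 3.75
tool_pos: [0.5148, 0.2019, 0.2729]
ee_rot: [-2.222, -2.219, 0.004]
wrist_force: [1.0, -0.1, -0.1]
finger_gap: 0.0607
```

>>> step_arm:
  moves:
    - [[0, 0, 1, 0, 0, 0, 6], [0, 0, 0.9, 0, 0, 0, 6]]

```text
time: 3.95
tool_pos: [0.5155, 0.2023, 0.256]
ee_rot: [-2.222, -2.22, 0.003]
wrist_force: [1.1, -0.4, 1.6]
finger_gap: 0.06
```

Run:
```python
from h import *
s=manip.sense(); print(s["tool_pos"],s["finger_gap"],s["wrist_force"]); i,K,T=cam("wrist","w2")
i,K,T=cam("side","d1");crop(i,220,360,130,290,3.7,"d2z")
```

```text
[0.51553568 0.20226007 0.25604683] 0.06003018389236666 [ 1.10971001 -0.40878367  1.60991519]
```

View pics/w2.png

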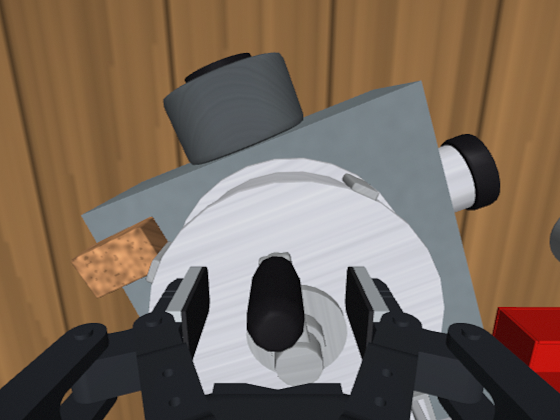

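>>> step_arm:
  moves:
    - [[0, 0, 0, 0, 0, 0, 3], [0, 0, 0, 0, 0, 0, 1.5], [0, 0, 0, 0, 0, 0, 1.5], [0, 0, 0, 0, 0, 0, 1.5], [0, 0, 0, 0, 0, 0, 1.5]]
  newtons: 25

```text
time: 4.55
tool_pos: [0.517, 0.2033, 0.2592]
ee_rot: [2.22, 2.22, 0.004]
wrist_force: [0.3, 0.1, 6.0]
finger_gap: 0.0208
```

Run:
```python
from h import *
s=manip.sense(); print(s["tool_pos"],s["finger_gap"],s["wrist_force"]); i,K,T=cam("wrist","w3")
# plan circle rows: axis (.5285,.151)
p=s["tool_pos"][:2]; c=np.array([.5285,.151]); a=np.arctan2(*(p-c)[::-1]); r=np.hypot(*(p-c)); print(a,r)
for k in range(21):
    q0=c+.055*np.array([np.cos(a+k*.35),np.sin(a+k*.35)]);q1=c+.055*np.array([np.cos(a+k*.35+.35),np.sin(a+k*.35+.35)])
    d=(q1-q0)*100; print(k,"tool x %.1f y %.1f"%(d[1],d[0]))
```

```text
[0.51696539 0.20333254 0.25921929] 0.020834217694236868 [0.33407734 0.05543941 5.97728274]
1.7877375681987664 0.053588634225828165
0 tool x -0.7 y -1.8
1 tool x -1.3 y -1.4
2 tool x -1.7 y -0.9
3 tool x -1.9 y -0.2
4 tool x -1.9 y 0.4
5 tool x -1.6 y 1.0
6 tool x -1.2 y 1.5
7 tool x -0.6 y 1.8
8 tool x 0.1 y 1.9
9 tool x 0.7 y 1.8
10 tool x 1.3 y 1.4
11 tool x 1.7 y 0.9
12 tool x 1.9 y 0.2
13 tool x 1.9 y -0.4
14 tool x 1.6 y -1.0
15 tool x 1.1 y -1.5
16 tool x 0.5 y -1.8
17 tool x -0.1 y -1.9
18 tool x -0.8 y -1.8
19 tool x -1.3 y -1.4
20 tool x -1.7 y -0.9
```

View pics/w3.png

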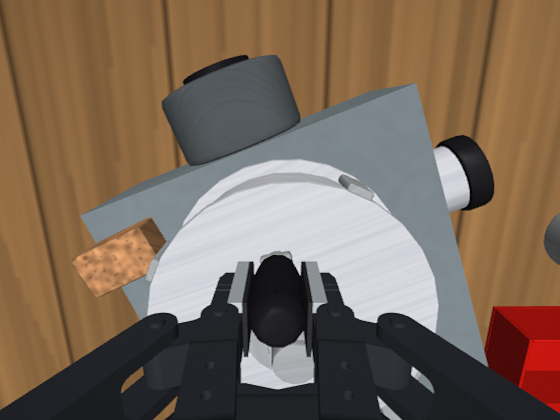

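>>> step_arm:
  moves:
    - [[-0.7, -1.8, -0.3, 0, 0, 0, 1.5], [-1.3, -1.4, 0, 0, 0, 0, 1.5], [-1.7, -0.9, 0, 0, 0, 0, 1.5], [-1.9, -0.2, 0, 0, 0, 0, 1.5]]

```text
time: 5.0
tool_pos: [0.4717, 0.1474, 0.2596]
ee_rot: [-2.218, -2.222, 0.001]
wrist_force: [6.9, 3.4, -7.8]
finger_gap: 0.0209
```

Run:
```python
from h import *
s=manip.sense(); print(s["tool_pos"],s["finger_gap"],s["wrist_force"]); 
p=s["tool_pos"][:2]; c=np.array([.5285,.151]); print(np.arctan2(*(p-c)[::-1]),np.hypot(*(p-c)))
i,K,T=cam("scene","s4");crop(i,220,440,150,310,3.5,"s4z")
```

```text
[0.47172577 0.14743763 0.25955388] 0.02088633919991119 [ 6.9498423   3.42381385 -7.81687859]
-3.078928480199562 0.05688588716328318
```

View pics/s4z.png

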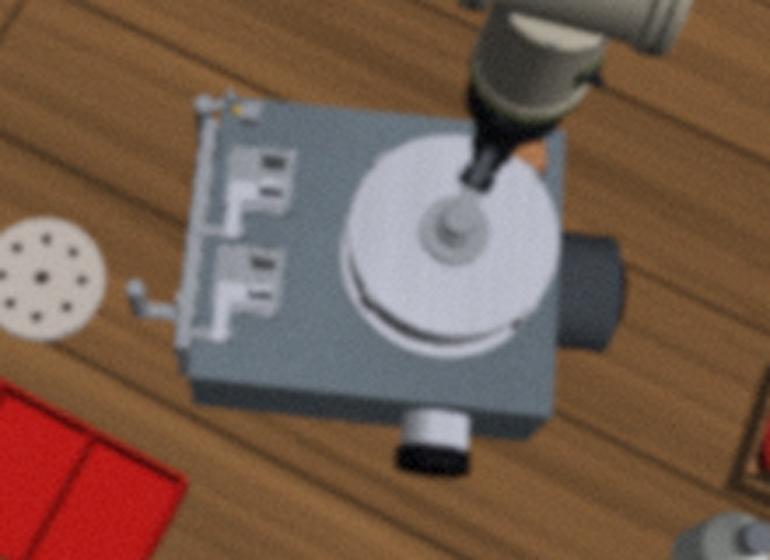

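>>> step_arm:
  moves:
    - [[-1.9, 0.5, 0.1, 0, 0, 0, 1.5], [-1.6, 1.1, 0, 0, 0, 0, 1.5], [-1.2, 1.5, 0, 0, 0, 0, 1.5], [-0.6, 1.8, 0, 0, 0, 0, 1.5], [0.1, 1.9, 0, 0, 0, 0, 1.5]]

```text
time: 5.55
tool_pos: [0.541, 0.0956, 0.2593]
ee_rot: [-2.22, -2.219, -0.0]
wrist_force: [-7.2, 13.5, 0.5]
finger_gap: 0.0209
```

>>> step_arm:
  moves:
    - [[0.7, 1.8, 0, 0, 0, 0, 1.5], [1.3, 1.4, 0, 0, 0, 0, 1.5], [1.7, 0.9, 0, 0, 0, 0, 1.5], [1.9, 0.2, 0, 0, 0, 0, 1.5]]

```text
time: 5.95
tool_pos: [0.5823, 0.1518, 0.2592]
ee_rot: [-2.219, -2.219, 0.007]
wrist_force: [-20.1, -3.5, 7.2]
finger_gap: 0.0204
```

>>> step_arm:
  moves:
    - [[1.8, -0.7, 0, 0, 0, 0, 1.5], [1.5, -1.0, 0, 0, 0, 0, 1.5], [1.1, -1.5, 0, 0, 0, 0, 1.5], [0.5, -1.8, 0, 0, 0, 0, 1.5]]

```text
time: 6.35
tool_pos: [0.5349, 0.2033, 0.2596]
ee_rot: [-2.219, -2.223, -0.008]
wrist_force: [3.8, 7.7, -4.2]
finger_gap: 0.021
```

>>> step_arm:
  moves:
    - [[-0.1, -1.9, 0, 0, 0, 0, 1.5], [-0.9, -1.7, 0, 0, 0, 0, 1.5], [-1.3, -1.4, 0, 0, 0, 0, 1.5], [-1.7, -0.8, 0, 0, 0, 0, 1.5]]

```text
time: 6.75
tool_pos: [0.4735, 0.1626, 0.2594]
ee_rot: [-2.215, -2.222, -0.001]
wrist_force: [0.4, 4.5, -0.9]
finger_gap: 0.021
```

Run:
```python
from h import *
s=manip.sense(); print(s["tool_pos"],s["finger_gap"],s["wrist_force"]); 
i,K,T=cam("wrist","w5")
p=s["tool_pos"][:2]; c=np.array([.527,.150]); print(np.arctan2(*(p-c)[::-1]),np.hypot(*(p-c)))
```

```text
[0.47349868 0.16257509 0.25943665] 0.02099916393306729 [ 0.4491111   4.51898636 -0.90972751]
2.9107403235698293 0.05495929674213573
```

View pics/w5.png

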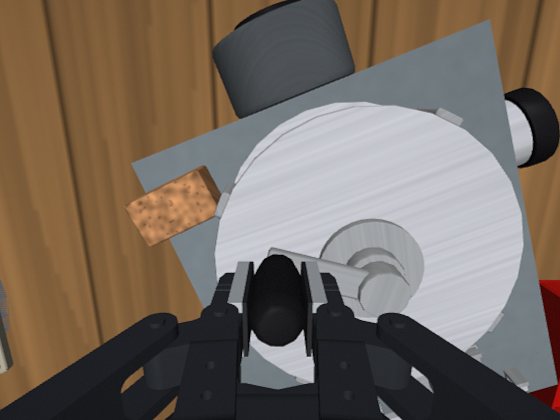

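>>> step_arm:
  moves:
    - [[0, 0, 0, 0, 0, 0, 5], [0, 0, 0, 0, 0, 0, 5], [0, 0, -3.5, 0, 0, 0, 6], [0, 0, -3.5, 0, 0, 0, 7], [-3, 1, 0, 0, 0, 0, 7]]

```text
time: 7.3
tool_pos: [0.4879, 0.1326, 0.3356]
ee_rot: [2.214, 2.222, 0.013]
wrist_force: [1.3, 0.9, -0.3]
finger_gap: 0.0699
```

>>> step_arm:
  moves:
    - [[-4, 1.2, 0, 0, 0, 0, 7], [-4, 1.2, 0, 0, 0, 0, 7], [-4, 1.2, 0, 0, 0, -0.12, 7], [-2.8, 1.2, 0, 0, 0, -0.12, 7], [0, 0, 0, 0, 0, -0.12, 7]]

```text
time: 7.8
tool_pos: [0.5387, -0.0198, 0.3289]
ee_rot: [1.786, 2.583, -0.001]
wrist_force: [-0.6, 0.8, -0.5]
finger_gap: 0.07
```

>>> step_arm:
  moves:
    - [[0, 0, 0, 0, 0, 0, 7], [0, 0, 0, 0, 0, 0, 7]]

```text
time: 8.0
tool_pos: [0.5375, -0.016, 0.3294]
ee_rot: [1.792, 2.58, 0.0]
wrist_force: [0.2, -1.4, 0.6]
finger_gap: 0.0702
```

Run:
```python
from h import *
s=manip.sense(); print(s["tool_pos"],s["finger_gap"],s["wrist_force"]); print(wpose()[:3,:3])
i,K,T=cam("wrist","w6"); np.savez("w6.npz",i=i,K=K,T=T)
crop(i,130,450,180,420,2.5,"w6z")
i,K,T=cam("scene","s6");crop(i,220,440,150,310,3.5,"s6z")
```

```text
[ 0.53752741 -0.01603542  0.32936224] 0.07021994910768392 [ 0.24048165 -1.38068537  0.5685758 ]
[[-3.49068875e-01  9.37097053e-01  1.81013229e-04]
 [ 9.37097070e-01  3.49068862e-01  1.00464462e-04]
 [ 3.09588688e-05  2.04695984e-04 -9.99999979e-01]]
```

View pics/w6.png

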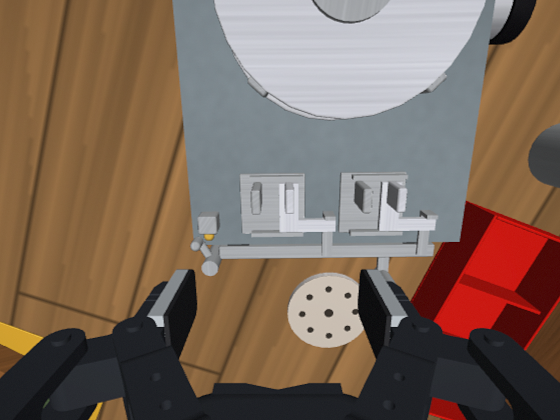

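View pics/s6z.png

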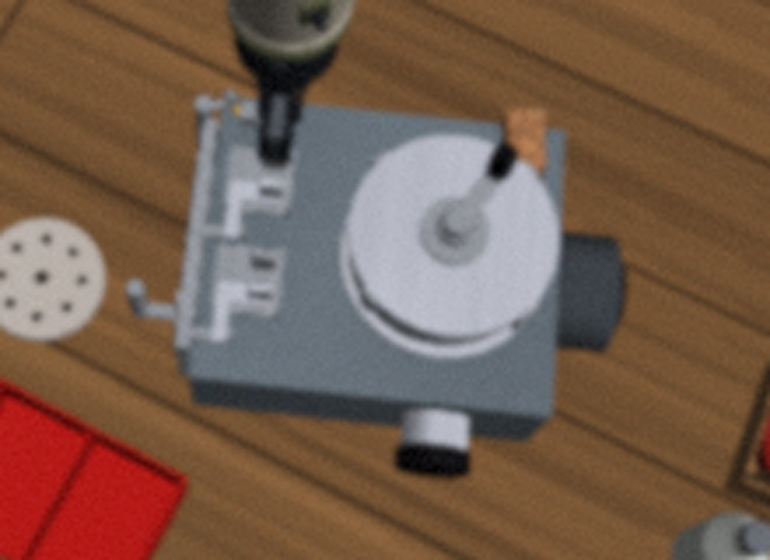

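Run:
```python
from h import *
d=np.load("w6.npz"); crop(d["i"],190,445,150,280,3.1,"w6y")
```

```text
(no output)
```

View pics/w6y.png

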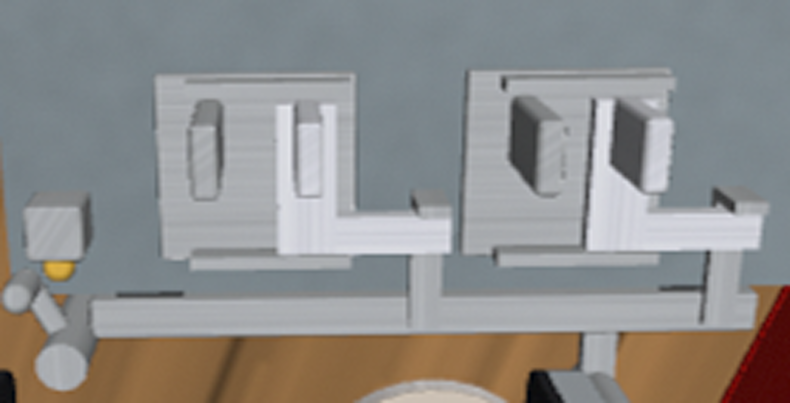

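Run:
```python
from h import *
d=np.load("w6.npz");K,T=d["K"],d["T"]; W=wpose()
def t(p,z):
    w=atz(K,T,(190+p[0]/3.1,150+p[1]/3.1),z); return w.round(4),(np.linalg.inv(W)@np.append(w,1))[:2].round(4)
for n,a,z in [("irest L",(190,161),.183),("irest R",(218,161),.183),("irest top",(204,125),.183),("irest bot",(204,197),.183),("itab L",(298,160),.182),("itab R",(322,160),.182),
 ("orest L",(538,159),.183),("orest R",(566,159),.183),("otab L",(642,152),.182),("otab R",(672,152),.182),("otab top",(657,113),.182),("otab bot",(657,190),.182),
 ("gateL",(92,333),.142),("gateR",(754,326),.142),("hinge",(62,367),.2)]: print(n,*t(a,z))
```

```text
irest L [ 0.5184 -0.026   0.183 ] [-0.0031 -0.0214]
irest R [ 0.5256 -0.0233  0.183 ] [-0.0031 -0.0137]
irest top [ 0.5186 -0.0151  0.183 ] [ 0.0071 -0.0174]
irest bot [ 0.5254 -0.0345  0.183 ] [-0.0135 -0.0178]
itab L [ 0.5464 -0.0156  0.182 ] [-0.0031  0.0084]
itab R [ 0.5526 -0.0133  0.182 ] [-0.0031  0.0151]
orest L [0.6083 0.008  0.183 ] [-0.0027  0.0747]
orest R [0.6155 0.0107 0.183 ] [-0.0028  0.0824]
otab L [0.6347 0.0196 0.182 ] [-0.0011  0.1035]
otab R [0.6425 0.0225 0.182 ] [-0.0011  0.1118]
otab top [0.6337 0.031  0.182 ] [0.0099 0.1066]
otab bot [0.6435 0.0112 0.182 ] [-0.0121  0.1088]
gateL [ 0.5081 -0.1044  0.142 ] [-0.0728 -0.0585]
gateR [ 0.7125 -0.0258  0.142 ] [-0.0709  0.1604]
hinge [ 0.5042 -0.0892  0.2   ] [-0.0572 -0.0569]
```

>>> step_arm:
  moves:
    - [[-0.3, -0.7, 4, 0, 0, 0, 5.8], [0, 0, 4, 0, 0, 0, 5.8], [0, 0, 4, 0, 0, 0, 5.8], [0, 0, 2, 0, 0, 0, 5.8], [0, 0, 0, 0, 0, 0, 5.8]]

```text
time: 8.6
tool_pos: [0.5292, -0.0205, 0.1854]
ee_rot: [-1.785, -2.578, 0.005]
wrist_force: [-0.1, -0.8, 0.5]
finger_gap: 0.0584
```

Run:
```python
from h import *
s=manip.sense(); print(s["tool_pos"],s["finger_gap"],s["wrist_force"])
i,K,T=cam("wrist","w7")
```

```text
[ 0.52919096 -0.02054632  0.18539062] 0.058391108852887806 [-0.14409328 -0.8180144   0.51403949]
```

View pics/w7.png

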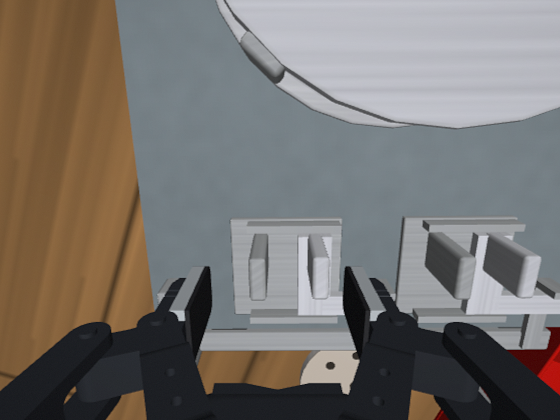

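Run:
```python
from h import *
i,K,T=cam("wrist"); W=wpose()
for q in [(0,0,0),(.011,0,-.01),(-.011,0,-.01),(0,0,.003),(0.011,0,.003),(-.011,0,.003)]: print(q,proj(K,T,(W@np.append(q,1))[:3]))
for p,z in [((259,266),.183),((319,266),.182),((259,235),.183),((259,298),.183),((249,270),.183),((330,270),.182)]: print((np.linalg.inv(W)@np.append(atz(K,T,p,z),1))[:3])
```

```text
(0, 0, 0) [278.00182209 282.82171619]
(0.011, 0, -0.01) [277.97704654 270.40388548]
(-0.011, 0, -0.01) [277.99487219 316.8910488 ]
(0, 0, 0.003) [278.00615729 279.6874833 ]
(0.011, 0, 0.003) [277.99818186 257.53139524]
(-0.011, 0, 0.003) [278.01382056 300.97639069]
[ 0.00491428 -0.00882924  0.00708492]
[0.00445118 0.01915608 0.00809312]
[ 0.02023719 -0.00858242  0.00708243]
[-0.01183541 -0.00909905  0.00708764]
[ 0.00287228 -0.01352534  0.0070839 ]
[0.0024004  0.02438197 0.00809498]
```

>>> step_arm:
  moves:
    - [[0, 0, 1.5, 0, 0, 0, 5.8], [0, 0, 1.3, 0, 0, 0, 5.8], [0, -0.35, 0, 0, 0, 0, 5], [0, 0, 0, 0, 0, 0, 3], [0, 0, 0, 0, 0, 0, 2]]
  newtons: 30

```text
time: 9.2
tool_pos: [0.5282, -0.0226, 0.1621]
ee_rot: [-1.787, -2.583, -0.0]
wrist_force: [-40.3, -7.5, 28.7]
finger_gap: 0.022
```

>>> step_arm:
  moves:
    - [[0, 0, 0, 0, 0, 0, 1], [0, 0, 0, 0, 0, 0, 1], [0, 0, 0, 0, 0, 0, 1], [0, 0, 0, 0, 0, 0, 1]]
  newtons: 30

```text
time: 9.6
tool_pos: [0.5263, -0.0233, 0.1623]
ee_rot: [-1.786, -2.58, 0.005]
wrist_force: [-15.9, -2.0, 13.3]
finger_gap: 0.0185
```

Run:
```python
from h import *
s=manip.sense(); print(s["tool_pos"],s["finger_gap"],s["wrist_force"])
i,K,T=cam("wrist","w8")
```

```text
[ 0.52634973 -0.02329622  0.16227367] 0.018486689928949498 [-15.85863928  -1.99389723  13.2606594 ]
```

View pics/w8.png

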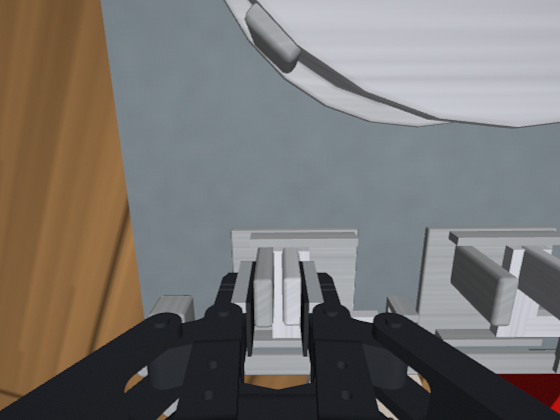

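>>> step_arm:
  moves:
    - [[0, 0, -0.3, 0, 0, 0, 4], [0, 0, 0, 0, 0, 0, 5.5], [0, 0, -2, 0, 0, 0, 5.8], [0, 0, -2.5, 0, 0, 0, 5.8], [0, 3.3, 0, 0, 0, 0, 5.8]]

```text
time: 10.15
tool_pos: [0.5606, -0.0124, 0.2144]
ee_rot: [1.786, 2.577, 0.004]
wrist_force: [1.0, -0.1, 0.6]
finger_gap: 0.0578
```

>>> step_arm:
  moves:
    - [[0, 3.3, 0, 0, 0, 0, 5.8], [0, 3.3, 0, 0, 0, 0, 5.8], [0, 0, 1, 0, 0, 0, 5.8], [0, 0, 0, 0, 0, 0, 5.8]]

```text
time: 10.55
tool_pos: [0.6205, 0.0123, 0.1971]
ee_rot: [-1.785, -2.581, 0.003]
wrist_force: [-0.8, -0.2, -0.6]
finger_gap: 0.0579
```

Run:
```python
from h import *
s=manip.sense(); print(s["tool_pos"],s["finger_gap"],s["wrist_force"])
i,K,T=cam("wrist","w9"); np.savez("w9.npz",i=i,K=K,T=T,W=wpose())
```

```text
[0.62048986 0.01226523 0.19706703] 0.057862992881987575 [-0.80110466 -0.19977354 -0.611135  ]
```

View pics/w9.png

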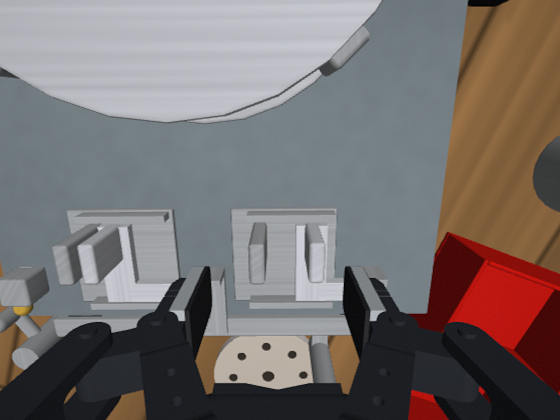

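Run:
```python
from h import *
d=np.load("w9.npz");K,T,W=d["K"],d["T"],d["W"]
for p,z in [((249,262),.183),((327,262),.182),((258,283),.183),((318,281),.182)]: print((np.linalg.inv(W)@np.append(atz(K,T,p,z),1))[:3])
```

```text
[ 0.00226943 -0.01276372  0.0149729 ]
[0.00184591 0.02564376 0.01587501]
[-0.00917783 -0.00853551  0.01495189]
[-0.00855788  0.02155188  0.01587607]
```

>>> step_arm:
  moves:
    - [[0.2, 0, 0, 0, 0, 0, 6.2], [0, 0, 1.8, 0, 0, 0, 6.2], [0, 0, 1.7, 0, 0, 0, 6.2], [0, -0.3, 0, 0, 0, 0, 5], [0, 0, 0, 0, 0, 0, 3]]
  newtons: 30

```text
time: 11.1
tool_pos: [0.6173, 0.0131, 0.164]
ee_rot: [-1.788, -2.583, -0.001]
wrist_force: [5.3, 3.3, -3.6]
finger_gap: 0.0363
```

>>> step_arm:
  moves:
    - [[0, 0, 0, 0, 0, 0, 1.5], [0, 0, 0, 0, 0, 0, 1], [0, 0, 0, 0, 0, 0, 1], [0, 0, 0, 0, 0, 0, 1], [0, 0, 0, 0, 0, 0, 1]]
  newtons: 30

```text
time: 11.6
tool_pos: [0.6156, 0.0123, 0.1654]
ee_rot: [-1.786, -2.581, 0.004]
wrist_force: [-13.2, -1.7, 6.6]
finger_gap: 0.0183
```

Run:
```python
from h import *
s=manip.sense(); print(s["tool_pos"],s["finger_gap"],s["wrist_force"])
i,K,T=cam("wrist","w10")
```

```text
[0.61563449 0.01229349 0.16537102] 0.01825247900170888 [-13.16594187  -1.72807033   6.5706837 ]
```

View pics/w10.png

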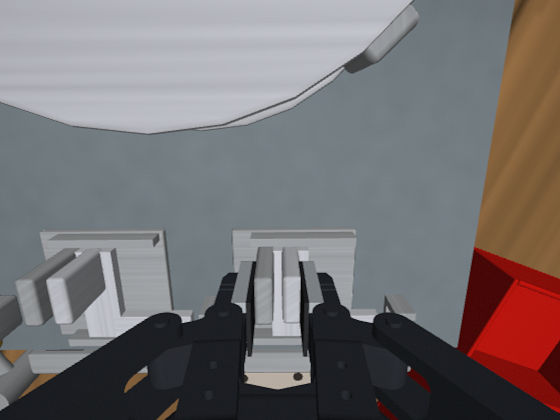

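>>> step_arm:
  moves:
    - [[0, 0, -0.2, 0, 0, 0, 4], [0, 0, 0, 0, 0, 0, 5.5], [0, 0, -2.5, 0, 0, 0, 6], [0, 0, -4, 0, 0, 0, 6], [-2.7, 1, 0, 0, 0, 0, 6]]

```text
time: 12.15
tool_pos: [0.639, -0.0071, 0.2395]
ee_rot: [1.779, 2.578, 0.01]
wrist_force: [1.3, -0.1, 1.4]
finger_gap: 0.0602
```

>>> step_arm:
  moves:
    - [[-2.7, 1, 0, 0, 0, 0, 6], [-2.7, 1, 0, 0, 0, 0, 6], [-2.7, 1.1, 0, 0, 0, 0, 6], [0, 0, 0, 0, 0, 0, 6], [0, 0, 0, 0, 0, 0, 6]]

```text
time: 12.65
tool_pos: [0.6943, -0.0743, 0.2312]
ee_rot: [-1.789, -2.582, -0.0]
wrist_force: [1.0, 0.3, -0.5]
finger_gap: 0.0599
```

Run:
```python
from h import *
s=manip.sense(); print(s["tool_pos"],s["finger_gap"],s["wrist_force"])
i,K,T=cam("wrist","w11"); np.savez("w11.npz",i=i,K=K,T=T,W=wpose())
for z in (.12,.18): print(proj(K,T,[.6915,-.0755,z]))
```

```text
[ 0.69427563 -0.07433109  0.23121218] 0.05985078461951591 [ 1.02432356  0.26729436 -0.52721532]
[272.26884514 210.63769793]
[270.91095522 239.07248891]
```

View pics/w11.png

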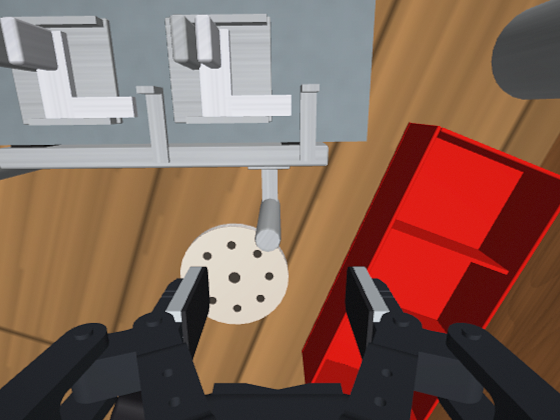

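Run:
```python
from h import *
d=np.load("w11.npz");K,T,W=d["K"],d["T"],d["W"]
w=atz(K,T,(267,240),.18); print(w,(np.linalg.inv(W)@np.append(w,1))[:3])
for n in("outer","inner"): pass
```

```text
[ 0.68952585 -0.07686782  0.18      ] [-0.00144804 -0.00535475  0.05142704]
```

Post is at tool (-0.1, -0.5) cm; go down 8.3 cm to TCP z 0.148 and close.

>>> step_arm:
  moves:
    - [[-0.1, -0.5, 3, 0, 0, 0, 6], [0, 0, 3, 0, 0, 0, 6], [0, 0, 2, 0, 0, 0, 6], [0, 0, 0, 0, 0, 0, 4], [0, 0, 0, 0, 0, 0, 2]]
  newtons: 50

```text
time: 13.2
tool_pos: [0.6895, -0.0757, 0.152]
ee_rot: [-1.787, -2.584, -0.0]
wrist_force: [0.2, 0.4, 0.2]
finger_gap: 0.0316
```

>>> step_arm:
  moves:
    - [[0, 0, 0, 0, 0, 0, 1], [0, 0, 0, 0, 0, 0, 0.8], [0, 0, 0, 0, 0, 0, 0.8], [0, 0, 0, 0, 0, 0, 0.8]]
  newtons: 50

```text
time: 13.6
tool_pos: [0.6892, -0.0769, 0.154]
ee_rot: [1.788, 2.583, -0.002]
wrist_force: [-9.9, -0.7, 5.5]
finger_gap: 0.0141
```

Run:
```python
from h import *
s=manip.sense(); print(s["tool_pos"],s["finger_gap"],s["wrist_force"],s["q"])
i,K,T=cam("wrist","w12")
W=wpose(); p=s["tool_pos"][:2]; yaw=1.93; x=np.array([np.cos(yaw),np.sin(yaw)]);y=np.array([-x[1],x[0]])
h=p+.038*x+.186*y; print("hinge",h)
th=np.arange(0,1.63,.1); P=[]
for t in th:
    c,s_=np.cos(-t),np.sin(-t); l=np.array([c*-.038-s_*-.186, s_*-.038+c*-.186]); P.append(h+l[0]*x+l[1]*y)
P=np.array(P)
for k in range(len(P)-1):
    d=W[:2,:2].T@(P[k+1]-P[k])*100; print(round(th[k+1],2),d.round(2),P[k+1].round(4))
```

```text
[ 0.68920272 -0.07694418  0.15396191] 0.01409773597121304 [-9.92323376 -0.69681856  5.5154626 ] [-1.84540733e-01  4.23519444e-01  1.28284320e+00 -1.03028326e-03
  1.43541486e+00 -5.44189027e-01]
hinge [ 0.50171569 -0.10675382]
0.1 [-1.84 -0.47] [ 0.6912 -0.0958]
0.2 [-1.78 -0.65] [ 0.6914 -0.1148]
0.3 [-1.71 -0.83] [ 0.6896 -0.1337]
0.4 [-1.62 -1.  ] [ 0.686  -0.1523]
0.5 [-1.51 -1.15] [ 0.6805 -0.1705]
0.6 [-1.39 -1.3 ] [ 0.6733 -0.188 ]
0.7 [-1.25 -1.43] [ 0.6643 -0.2047]
0.8 [-1.1  -1.55] [ 0.6537 -0.2205]
0.9 [-0.94 -1.65] [ 0.6416 -0.2351]
1.0 [-0.77 -1.73] [ 0.6281 -0.2484]
1.1 [-0.59 -1.8 ] [ 0.6133 -0.2603]
1.2 [-0.41 -1.85] [ 0.5974 -0.2707]
1.3 [-0.22 -1.88] [ 0.5806 -0.2794]
1.4 [-0.04 -1.9 ] [ 0.563  -0.2864]
1.5 [ 0.15 -1.89] [ 0.5447 -0.2917]
1.6 [ 0.34 -1.87] [ 0.526 -0.295]
```

View pics/w12.png

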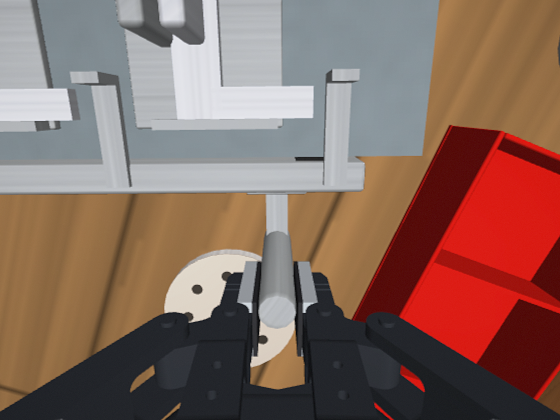

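>>> step_arm:
  moves:
    - [[-1.8, -0.5, 0, 0, 0, 0, 0.8], [-1.8, -0.6, 0, 0, 0, 0, 0.8], [-1.7, -0.8, 0, 0, 0, 0, 0.8]]

```text
time: 13.95
tool_pos: [0.6913, -0.1324, 0.154]
ee_rot: [1.786, 2.583, 0.003]
wrist_force: [-4.4, 5.2, 2.5]
finger_gap: 0.0143
```

Run:
```python
from h import *
s=manip.sense(); print(s["tool_pos"],s["finger_gap"],s["wrist_force"])
i,K,T=cam("wrist","w13")
```

```text
[ 0.69130242 -0.13237254  0.15399569] 0.014287442109662074 [-4.44235849  5.21955565  2.4841854 ]
```

View pics/w13.png

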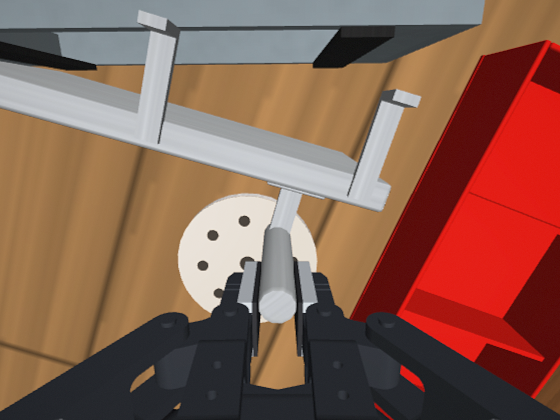

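Gate is open about 0.3 rad with both keepers free. I'll continue along the arc.

>>> step_arm:
  moves:
    - [[-1.6, -1.0, 0, 0, 0, 0, 0.8], [-1.5, -1.2, 0, 0, 0, 0, 0.8], [-1.4, -1.3, 0, 0, 0, 0, 0.8], [-1.3, -1.4, 0, 0, 0, 0, 0.8]]

```text
time: 14.4
tool_pos: [0.6692, -0.2063, 0.1541]
ee_rot: [1.782, 2.574, 0.004]
wrist_force: [15.2, -7.7, -5.2]
finger_gap: 0.0146
```

>>> step_arm:
  moves:
    - [[-1.1, -1.6, 0, 0, 0, 0, 0.8], [-0.9, -1.7, 0, 0, 0, 0, 0.8], [-0.8, -1.7, 0, 0, 0, 0, 0.8], [-0.6, -1.8, 0, 0, 0, 0, 0.8]]

```text
time: 14.8
tool_pos: [0.6164, -0.2631, 0.1544]
ee_rot: [1.783, 2.574, 0.001]
wrist_force: [8.1, -6.6, 2.6]
finger_gap: 0.0144
```

Run:
```python
from h import *
s=manip.sense(); print(s["tool_pos"],s["finger_gap"],s["wrist_force"])
p=s["tool_pos"][:2]-np.array([.5017,-.1068]); print(np.hypot(*p),np.arctan2(.0298,.1875)-np.arctan2(p[1],p[0]))
i,K,T=cam("wrist","w14")
```

```text
[ 0.61636472 -0.26306993  0.15437374] 0.014420588672180434 [ 8.06658449 -6.63342767  2.58849106]
0.19382540875589532 1.095384716178897
```

View pics/w14.png

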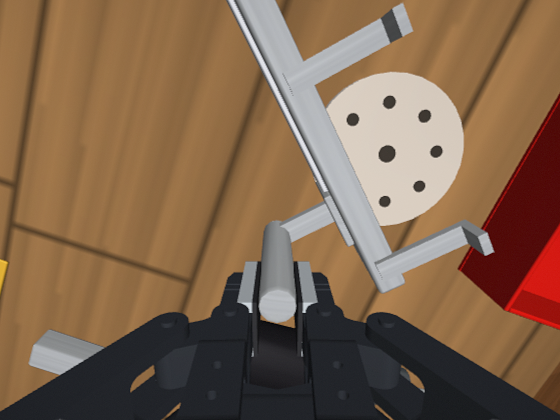

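>>> step_arm:
  moves:
    - [[-0.4, -1.8, 0, 0, 0, 0, 0.8], [-0.2, -1.9, 0, 0, 0, 0, 0.8], [0, -1.9, 0, 0, 0, 0, 0.8], [0.2, -1.9, 0, 0, 0, 0, 0.8], [0.2, -1.3, 0, 0, 0, 0, 0.8]]

```text
time: 15.35
tool_pos: [0.533, -0.2948, 0.1543]
ee_rot: [1.785, 2.577, -0.0]
wrist_force: [4.3, -2.6, 2.0]
finger_gap: 0.0144
```

>>> step_arm:
  moves:
    - [[0, 0, 0, 0, 0, 0, 0.8], [0, 0, 0, 0, 0, 0, 0.8]]

```text
time: 15.55
tool_pos: [0.5336, -0.2946, 0.1543]
ee_rot: [1.785, 2.577, -0.001]
wrist_force: [3.3, -6.1, 5.7]
finger_gap: 0.0142
```

Run:
```python
from h import *
s=manip.sense(); print(s["tool_pos"],s["finger_gap"],s["wrist_force"])
p=s["tool_pos"][:2]-np.array([.5017,-.1068]); print(np.hypot(*p),np.arctan2(.0298,.1875)-np.arctan2(p[1],p[0]))
i,K,T=cam("wrist","w15"); np.savez("w15.npz",i=i,K=K,T=T)
i,K,T=cam("side","d15");np.savez("d15.npz",i=i,K=K,T=T);crop(i,220,360,150,310,3.7,"d15z")
i,K,T=cam("scene","s15");np.savez("s15.npz",i=i,K=K,T=T);crop(i,180,400,120,280,3.5,"s15z")
```

```text
[ 0.53362437 -0.29462003  0.154255  ] 0.014224607860747305 [ 3.29352985 -6.12786096  5.66783775]
0.19051385181882138 1.5600472776762153
```

View pics/w15.png

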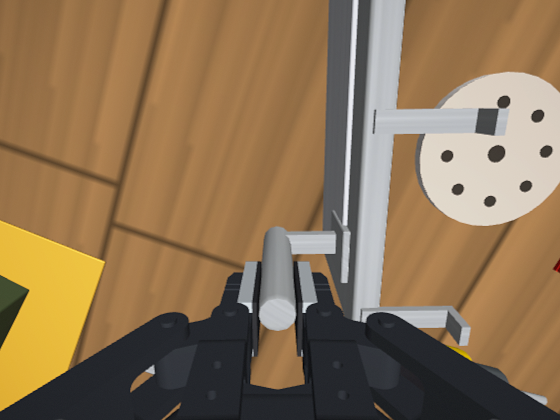

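View pics/d15z.png

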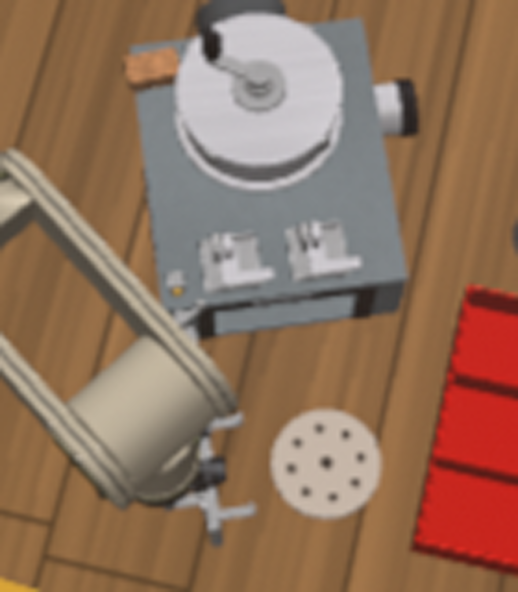

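View pics/s15z.png

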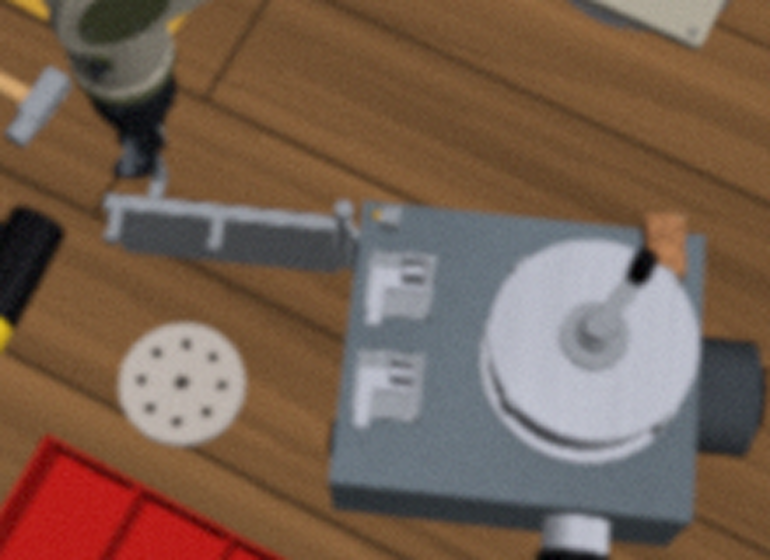

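Run:
```python
from h import *
d=np.load("w15.npz"); crop(d["i"],300,480,0,340,1.76,"w15z");
```

```text
(no output)
```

View pics/w15z.png

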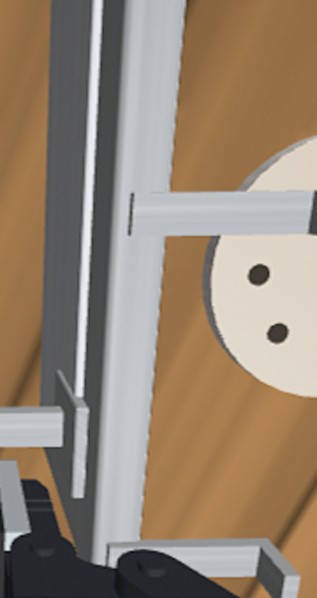

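Run:
```python
from h import *
d=np.load("w15.npz");K,T=d["K"],d["T"]
for a,b in [((125,0),(95,530)),((185,0),(142,530))]:
    A,B=[atz(K,T,(300+p[0]/1.76,p[1]/1.76),.142)[:2] for p in(a,b)]; print(A,B,np.arctan2(*(A-B)[::-1]))
# cabinet x axis via w1: 1.9327, catch line w6
s=np.load("s15.npz");K,T=s["K"],s["T"]; f=lambda p,z:atz(K,T,(180+p[0]/3.5,120+p[1]/3.5),z)[:2]
for a,b,z in [((340,215),(105,198),.142),((705,238),(362,203),.14),((690,497),(330,488),.14),((362,203),(330,488),.14)]:
    A,B=f(a,z),f(b,z); print(np.arctan2(*(A-B)[::-1]),np.linalg.norm(A-B))
```

```text
[ 0.52840795 -0.17416168] [ 0.57710557 -0.29832105] 1.9445766870830425
[ 0.54087152 -0.16948654] [ 0.58971546 -0.29362326] 1.9456597811655572
1.9748519542782568 0.2214418592414238
1.9427522950256138 0.32064404435948496
2.0285994739673976 0.31583256038811114
-2.7601895575029496 0.2722991908513699
```

>>> step_arm:
  moves:
    - [[0, -0.4, 0, 0, 0, 0, 0.8], [0, 0, 0, 0, 0, 0, 0.8], [0, 0, 0, 0, 0, 0, 0.8], [0, 0, 0, 0, 0, 0, 0.8]]

```text
time: 16.1
tool_pos: [0.5306, -0.2951, 0.1542]
ee_rot: [1.784, 2.578, 0.001]
wrist_force: [3.1, -3.0, 5.8]
finger_gap: 0.0141
```

Run:
```python
from h import *
s=manip.sense(); print(s["tool_pos"],s["finger_gap"],s["wrist_force"])
p=s["tool_pos"][:2]-np.array([.5017,-.1068]); print(np.hypot(*p),np.arctan2(.0298,.1875)-np.arctan2(p[1],p[0]))
i,K,T=cam("wrist","w16"); np.savez("w16.npz",i=i,K=K,T=T); crop(i,300,480,0,340,1.76,"w16z")
```

```text
[ 0.53062542 -0.29511318  0.15424568] 0.014118128439773272 [ 3.07063629 -3.04094399  5.84180739]
0.19052173743676853 1.575999859865273
```

View pics/w16z.png

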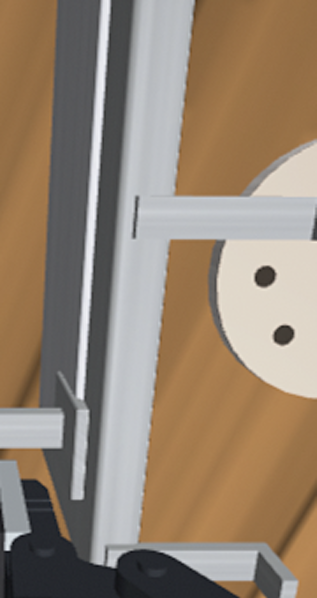

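```bash
python3 -c "
from station import manip
print(manip.finish_job())"
```

```text
the job is handed in; nothing more can be done
None
```

The job is handed in with the gripper still holding the gate open at about square. It took about 16 s of the 69 s allowed.

- **Crank:** I gripped the knob and turned it about 420° anticlockwise, worked out from the tool path. Pictures show the knob ending at a new position consistent with that.
- **Catches:** I squeezed the inner one first, then the outer. The gripper gap fell to about 18 mm on each, against the 20 mm given for fully squeezed; the gripper read about 1.3 mm low on the knob and about 2 mm low on the gate's post. Pictures showed both bolts drawn back and the gate free.
- **Gate:** I pulled it past the check.
    - At the last reading, the tool position put it at about 1.576 rad, against 1.571 for square.
    - The panel edge in the picture before my final 4 mm nudge gave about 1.56. I did not measure the edge again after that nudge.
    - The yaw estimates of the cabinet differ by about 0.01 rad, and a coarse reading from the scene camera differed by about 0.03. I trusted the closer wrist view.
- **Bystanders:** The pictures I viewed show the disc stack and sanding block in place. I did not check the glue bottle, drill, hammer and disc box one by one; the arm stayed well away from them.
- **Forces:** The wrist force at the end of each move never passed about 50 N, reached while squeezing the inner catch.

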